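# Sort the look-alike tins by weight and close the full ones

### The job

Some of these look-alike lidded tins are full and some are empty, and only their weight tells: lift each one to feel it. Stand every full tin upright on the low bamboo step and press its lid fully home; stand every empty tin upright in the shallow cardboard tray with its lid left standing up, not pressed home. Leave the other goods on the shelf where they are.

Things in the scene. Friction and masses are not known exactly. Their poses are not given: they have to be found in the camera images.
- tin_a: plain aluminium tin, one of four or five look-alikes (absent ones give None): upright cylinder of 64 mm diameter, wall 80 mm high, with a snug lid. Origin: centre of its underside, z up. Either empty (0.12 kg in all) or full (0.45 to 0.65 kg in all); its place and looks do not tell which. Grip it across the wall 15 to 65 mm above its underside (the lid's skirt is above that)
- tin_b: plain aluminium tin, one of four or five look-alikes (absent ones give None): upright cylinder of 64 mm diameter, wall 80 mm high, with a snug lid. Origin: centre of its underside, z up. Either empty (0.12 kg in all) or full (0.45 to 0.65 kg in all); its place and looks do not tell which. Grip it across the wall 15 to 65 mm above its underside (the lid's skirt is above that)
- tin_c: plain aluminium tin, one of four or five look-alikes (absent ones give None): upright cylinder of 64 mm diameter, wall 80 mm high, with a snug lid. Origin: centre of its underside, z up. Either empty (0.12 kg in all) or full (0.45 to 0.65 kg in all); its place and looks do not tell which. Grip it across the wall 15 to 65 mm above its underside (the lid's skirt is above that)
- tin_d: plain aluminium tin, one of four or five look-alikes (absent ones give None): upright cylinder of 64 mm diameter, wall 80 mm high, with a snug lid. Origin: centre of its underside, z up. Either empty (0.12 kg in all) or full (0.45 to 0.65 kg in all); its place and looks do not tell which. Grip it across the wall 15 to 65 mm above its underside (the lid's skirt is above that)
- tin_e: plain aluminium tin, one of four or five look-alikes (absent ones give None): upright cylinder of 64 mm diameter, wall 80 mm high, with a snug lid. Origin: centre of its underside, z up. Either empty (0.12 kg in all) or full (0.45 to 0.65 kg in all); its place and looks do not tell which. Grip it across the wall 15 to 65 mm above its underside (the lid's skirt is above that)
- tin_f: plain aluminium tin, one of four or five look-alikes (absent ones give None): upright cylinder of 64 mm diameter, wall 80 mm high, with a snug lid. Origin: centre of its underside, z up. Either empty (0.12 kg in all) or full (0.45 to 0.65 kg in all); its place and looks do not tell which. Grip it across the wall 15 to 65 mm above its underside (the lid's skirt is above that)
- lid_a (a joint): how far the lid of tin_a stands up, m: 0 = pressed fully home against its stop, 0.014 = highest; it starts 7 to 11 mm up and stays where it is left (friction about 8 N). The lid is 67 mm in diameter; its flat top is 84 mm above the tin's underside when home, and higher by the joint value when it stands up
- lid_b (a joint): how far the lid of tin_b stands up, m: 0 = pressed fully home against its stop, 0.014 = highest; it starts 7 to 11 mm up and stays where it is left (friction about 8 N). The lid is 67 mm in diameter; its flat top is 84 mm above the tin's underside when home, and higher by the joint value when it stands up
- lid_c (a joint): how far the lid of tin_c stands up, m: 0 = pressed fully home against its stop, 0.014 = highest; it starts 7 to 11 mm up and stays where it is left (friction about 8 N). The lid is 67 mm in diameter; its flat top is 84 mm above the tin's underside when home, and higher by the joint value when it stands up
- lid_d (a joint): how far the lid of tin_d stands up, m: 0 = pressed fully home against its stop, 0.014 = highest; it starts 7 to 11 mm up and stays where it is left (friction about 8 N). The lid is 67 mm in diameter; its flat top is 84 mm above the tin's underside when home, and higher by the joint value when it stands up
- lid_e (a joint): how far the lid of tin_e stands up, m: 0 = pressed fully home against its stop, 0.014 = highest; it starts 7 to 11 mm up and stays where it is left (friction about 8 N). The lid is 67 mm in diameter; its flat top is 84 mm above the tin's underside when home, and higher by the joint value when it stands up
- lid_f (a joint): how far the lid of tin_f stands up, m: 0 = pressed fully home against its stop, 0.014 = highest; it starts 7 to 11 mm up and stays where it is left (friction about 8 N). The lid is 67 mm in diameter; its flat top is 84 mm above the tin's underside when home, and higher by the joint value when it stands up
- step: low flat bamboo step, a solid board 350 x 120 x 12 mm with two thin dark lines along it, fixed. Origin: centre of its underside on the table; x along its length, y across, top face at z = 12 mm
- carton: shallow cardboard tray 350 x 130 mm outside with walls 4 mm thick, 18 mm high, floor about 4 mm thick, fixed. Origin: centre of its underside on the table; x along its length, y across
- airstone: bystander: round black airstone, a disc of 50 mm diameter, 20 mm high (not always there). Origin: centre of its underside. To be left alone
- feeding_ring: bystander: white feeding ring lying flat, 70 mm outside, 10 mm high. Origin: centre of its underside. To be left alone
- magnet: bystander: green and black algae magnet, 75 x 42 x 35 mm. Origin: centre of its underside. To be left alone
- cave: bystander: brown ceramic cave, a half tube 110 mm long, 100 mm wide, 52 mm high. Origin: centre of its underside. To be left alone
- canister: bystander: blue flip-top canister, 88 mm diameter, 141 mm high. Origin: centre of its underside. To be left alone

How it is judged:
By the outcome, as a careful person would: the job done as asked, in the order asked, and still so for the second after the job is handed in, with the robot touching nothing.
Of tin_e, tin_f, airstone only 1 to 1 are there at a start; the rules pass over those that are not, and their reading is None.
Of load_a, load_b, load_c, load_d only 1 to 3 are there at a start; the rules pass over those that are not, and their reading is None.
At some moment in a run one of tin_a, tin_b, tin_c, tin_d, tin_e, tin_f may be knocked a few centimetres aside while the robot is not near it.
It also fails if it takes over 210 s, if anything falls off the work surface, if the arm or the gripper's body presses on something with over 40 N, if the wrist force passes 120 N, or if a joint passes its speed limit or range.

### The arm

A 6-joint arm with a two-finger parallel gripper is mounted at the origin on the work surface. World frame = base frame: x ahead of the robot, y to its left, z up, the work surface at z = 0. Lengths are in m, angles in rad, forces in N, time in s.
With the tool pointing down it reaches from about 0.25 to 0.85 m from the base axis. Payload 12.5 kg.
Tool frame: the origin (TCP) lies between the finger pads; the fingertips stand 17 mm ahead of it and the grasp point (between the pads) lies 2 mm behind it; z points along the fingers, y is the line along which they close (so a half turn about z gives the same grasp; the last joint's range is limited). The gripper opens to 93 mm and grips with 3 to 60 N. Pads are 15 mm wide; open, the fingers measure 128 mm over their backs; the gripper's body (75 mm by 188 mm) begins 65 mm behind the grasp point.
Start: joints at [1.217, 0.351, 1.652, -0, 1.139, -0.085], TCP at [0.146, 0.53, 0.236] pointing down, gripper open.
Joint ranges: [-2.75, 2.75], [-0.79, 2.1], [0.01, 2.65], [-1.57, 4.71], [0.07, 3.14], [-2.87, 2.87]. Speed limits (rad/s): [2.22, 2.22, 2.79, 3.14, 3.14, 3.14].

### API

Orientations are given as a unit quaternion [x, y, z, w].
In Python, from plant import r gives the robot as it stands. The module is installed in compiled form; this text tells all that it offers.
- The arm moves only by the tool send_rows, never from a script. Its argument "plan" is a list of rows, each an object of numbers: "x", "y", "z": the shift along the tool's x, y, z in cm; "ax", "ay", "az": the turn, a rotation vector about the tool's x, y, z in degrees; "gripper": the finger opening in cm, from 0 to 9.3. In form: [{"x": .., "y": .., "z": .., "ax": .., "ay": .., "az": .., "gripper": ..}, ...]. A call has 1 to 20 rows; each row shifts and turns the commanded pose from where the row before left it, along the tool's axes as they then stand; what a row does not reach is not made up. A row lasts 1/10 s, in which the tool goes at most 50 mm and 8.59 degrees, less where a joint would pass 70% of its speed; a pose out of reach is approached as far as the arm can. A call with a gripper value outside its range is refused whole. The fingers move at their own pace and stop on an object; the grip force is fixed at half the most. Time passes only in rows, so rows that do not move let the fingers close. It gives the time, the measured TCP pose, the force, the opening and the grip force at its end, in the units of the state.
- r.get_obs(): the state, without advancing time (a new reading comes with each control period).
- r.capture(name): name is "scene" or "top" or "wrist"; returns a dict with "frame" (480x640x3 uint8, red, green, blue), "z_map" (480x640 float32, m along the optical axis (not along the pixel's ray), 0 where there is no reading), "K" (3x3 intrinsics, pixels), "k1" (the pictures are not rectified: a ray, as slopes to the right and down, at radius r is drawn at 1 + k1 r^2 times it, then the intrinsics apply), "rvec" (rotation vector, rad) and "tvec" (3), from world to camera coordinates, as OpenCV has them; the wrist camera has in their place "hand_eye" (4x4, takes a point from camera to tool coordinates, whose origin is the TCP and whose axes are the flange's). Camera axes: x right, y down, z forward; pixel columns grow to the right and rows downward; lengths in m; the calibration is good to about 2 mm. A picture is of the moment at which its call begins: read the wrist's pose just before it.
- r.hand_in(): hands the job in; it is judged then, once.
Trained networks look in the newest picture that a camera, given by its name, has taken for a name from the list of things; names that differ only in an ending like _2 or _b are one class to them, and where a whole thing is asked for, a point or a joint stands for the part that bears it (a point fixed in the world has none). Each returns a list of dicts, best first, with "confidence" (0 to 1); they miss things now and then, are a little off and sometimes report something else, mostly with a low value. They report only what shows in the picture. A call takes as long as a camera call.
- r.silhouettes(camera, label): "pixels" (480x640 bool, what is visible of it) and "uv" ([column, row] in pixels, amid what is visible of it).
The state is a dict: "time_s": time; "joint_pos": joint angles; "joint_vel": joint speeds; "tau": joint torques, N m; "tcp_pos": TCP position; "eef_rot": TCP orientation; "contact_force": force on the tool from outside, world axes, zero at the start; "torque": the same for the moment, N m; "width": finger opening in m; "gripper_force": force on a finger pad.
Only numpy, scipy, OpenCV 4.12 (cv2) and the standard library are available. Lean on these libraries where they do the work, as an engineer would, in place of code of your own. Each camera call takes 0.05 s, during which the arm holds its last target. There are 200 camera calls.

## Working session

There is one attempt and no reset: what is moved stays moved. The work goes in short steps, Python scripts to look and compute and a tool call to move; the robot and the scene stay as the last step left them, time stands still between calls to the robot, and variables do not carry over. Pictures are saved under pics/ and viewed, at most 14 in all, crops included, and the job is handed in when it is done.

Besides the shell and the picture viewer there is one more tool, called as name(argument=value, ...), one argument or row to a line, values as JSON. send_rows: Moves the arm, as the interface text tells. Its arguments: {"type":"object","properties":{"plan":{"type":"array","items":{"type":"object","properties":{"x":{"type":"number"},"y":{"type":"number"},"z":{"type":"number"},"ax":{"type":"number"},"ay":{"type":"number"},"az":{"type":"number"},"gripper":{"type":"number"}}}}},"required":["plan"]}

```bash
mkdir -p pics; cat > h.py <<'E'
import numpy as np, cv2
from plant import r
from scipy.spatial.transform import Rotation as R
def world(c):
    """HxWx3 world points from depth"""
    K=np.array(c["K"]);k1=c["k1"]
    v,u=np.mgrid[0:480,0:640]
    d=np.stack([u.ravel(),v.ravel()],1).astype(np.float64)[:,None]
    n=cv2.undistortPoints(d,K,np.array([k1,0,0,0,0.]))[:,0]
    z=c["z_map"].ravel().astype(float)
    p=np.c_[n*z[:,None],z]
    if "hand_eye" in c:
        H=np.array(c["hand_eye"]);o=c["obs"]
        p=p@H[:3,:3].T+H[:3,3]
        p=R.from_quat(o["eef_rot"]).apply(p)+o["tcp_pos"]
    else:
        p=(p-np.ravel(c["tvec"]))@cv2.Rodrigues(np.array(c["rvec"],float))[0]
    p[z==0]=np.nan
    return p.reshape(480,640,3)
def cap(n):
    o=r.get_obs();c=r.capture(n);c["obs"]=o;return c
def save(c,f): cv2.imwrite(f"pics/{f}.png",c["frame"][:,:,::-1])
E
python3 - <<'E'
from h import *
for n in ["top","scene"]:
    c=cap(n);save(c,n+"0");P=world(c)
    for l in ["tin_a","step","carton","airstone","feeding_ring","magnet","cave","canister"]:
        for s in r.silhouettes(n,l):
            q=P[s["pixels"]];q=q[~np.isnan(q[:,0])]
            if len(q)<5: continue
            t=np.percentile(q[:,2],97); k=q[q[:,2]>t-.008]
            (cx,cy),(w,h),a=cv2.minAreaRect((k[:,:2]*1000).astype(np.float32))
            print(n,l,round(s["confidence"],2),np.round(s["uv"]),len(q),"top",t.round(4),"rect",round(cx),round(cy),round(w),round(h),round(a,1),"med",np.median(k,0).round(3))
o=r.get_obs();print({k:np.round(v,3) for k,v in o.items()})
E
```

```text
top tin_a 0.85 [269. 225.] 1514 top 0.0946 rect 633 86 65 64 44.7 med [0.632 0.086 0.092]
top tin_a 0.69 [394. 331.] 1519 top 0.0976 rect 446 -112 66 64 44.2 med [ 0.446 -0.112  0.095]
top tin_a 0.68 [369. 226.] 1471 top 0.0976 rect 620 -79 64 65 89.1 med [ 0.62  -0.079  0.095]
top tin_a 0.65 [324. 280.] 1331 top 0.0958 rect 539 1 64 65 70.3 med [0.539 0.001 0.093]
top tin_a 0.64 [284. 342.] 1527 top 0.0955 rect 431 66 66 65 88.0 med [0.431 0.065 0.093]
top step 0.6 [486. 317.] 14687 top 0.0154 rect 478 -278 121 349 89.3 med [ 0.473 -0.278  0.012]
top carton 0.77 [180. 325.] 15470 top 0.0189 rect 470 259 133 350 85.5 med [0.465 0.277 0.017]
top feeding_ring 0.86 [245. 292.] 495 top 0.0132 rect 534 107 68 67 89.0 med [0.532 0.107 0.01 ]
top magnet 0.9 [316. 159.] 1123 top 0.0375 rect 747 9 70 38 47.7 med [0.746 0.009 0.034]
top cave 0.62 [435. 148.] 3707 top 0.0529 rect 759 -203 57 111 86.6 med [ 0.758 -0.202  0.05 ]
top cave 0.3 [369. 227.] 1530 top 0.0976 rect 620 -80 66 65 89.0 med [ 0.62  -0.079  0.095]
top canister 0.86 [196. 138.] 3583 top 0.1415 rect 767 200 101 87 47.4 med [0.
[... 1256 characters left out ...]
cave 0.22 [298. 155.] 819 top 0.0976 rect 450 -111 66 64 9.9 med [ 0.453 -0.111  0.095]
scene canister 0.77 [434. 340.] 6354 top 0.141 rect 772 201 101 85 48.9 med [0.775 0.202 0.138]
{'time_s': np.float64(0.9), 'joint_pos': array([ 1.217,  0.351,  1.652,  0.   ,  1.139, -0.085]), 'joint_vel': array([-0.   ,  0.   , -0.   , -0.   ,  0.001, -0.   ]), 'tau': array([-1.0000e-03, -4.9723e+01, -2.8550e+01,  7.0000e-02,  2.2000e-02,
        0.0000e+00]), 'tcp_pos': array([0.146, 0.53 , 0.236]), 'eef_rot': array([ 0.134,  0.991, -0.   , -0.   ]), 'contact_force': array([-0.726,  0.386, -0.52 ]), 'torque': array([-0.008,  0.028,  0.014]), 'gripper_force': np.float64(0.0), 'width': np.float64(0.093)}
```

View pics/top0.png

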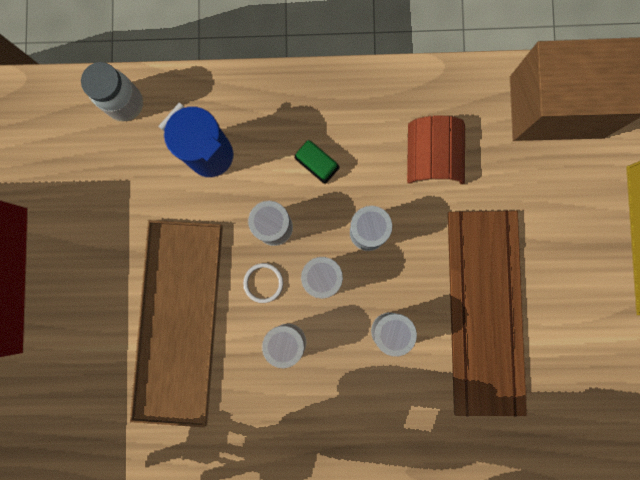

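send_rows(
  plan=[
    {"az": -7.7},
    {"az": -7.7},
    {"x": -2.04,"y": -3.31,"z": 0.33},
    {"x": -2.04,"y": -3.31,"z": 0.33},
    {"x": -2.04,"y": -3.31,"z": 0.33},
    {"x": -2.04,"y": -3.31,"z": 0.33},
    {"x": -2.04,"y": -3.31,"z": 0.33},
    {"x": -2.04,"y": -3.31,"z": 0.33},
    {"x": -2.04,"y": -3.31,"z": 0.33},
    {"x": -2.04,"y": -3.31,"z": 0.33},
    {"x": -2.04,"y": -3.31,"z": 0.33},
    {"x": -2.04,"y": -3.31,"z": 0.33},
    {"x": -2.04,"y": -3.31,"z": 0.33},
    {"x": -2.04,"y": -3.31,"z": 0.33},
    {"x": -2.04,"y": -3.31,"z": 0.33},
    {"x": -2.04,"y": -3.31,"z": 0.33},
    {},
    {},
  ],
)

```text
schema error: expected keys x, y, z, ax, ay, az, gripper
```

The top view shows five tins at (270,222), (371,227), (322,278), (283,346) and (395,334). The carton is on the left, tilted about 4.5°, and the step is on the right. These match the measured positions.

send_rows(
  plan=[
    {"x": 0,"y": 0,"z": 0,"ax": 0,"ay": 0,"az": -7.7,"gripper": 9.3},
    {"x": 0,"y": 0,"z": 0,"ax": 0,"ay": 0,"az": -7.7,"gripper": 9.3},
    {"x": -2.04,"y": -3.31,"z": 0.33,"ax": 0,"ay": 0,"az": 0,"gripper": 9.3},
    {"x": -2.04,"y": -3.31,"z": 0.33,"ax": 0,"ay": 0,"az": 0,"gripper": 9.3},
    {"x": -2.04,"y": -3.31,"z": 0.33,"ax": 0,"ay": 0,"az": 0,"gripper": 9.3},
    {"x": -2.04,"y": -3.31,"z": 0.33,"ax": 0,"ay": 0,"az": 0,"gripper": 9.3},
    {"x": -2.04,"y": -3.31,"z": 0.33,"ax": 0,"ay": 0,"az": 0,"gripper": 9.3},
    {"x": -2.04,"y": -3.31,"z": 0.33,"ax": 0,"ay": 0,"az": 0,"gripper": 9.3},
    {"x": -2.04,"y": -3.31,"z": 0.33,"ax": 0,"ay": 0,"az": 0,"gripper": 9.3},
    {"x": -2.04,"y": -3.31,"z": 0.33,"ax": 0,"ay": 0,"az": 0,"gripper": 9.3},
    {"x": -2.04,"y": -3.31,"z": 0.33,"ax": 0,"ay": 0,"az": 0,"gripper": 9.3},
    {"x": -2.04,"y": -3.31,"z": 0.33,"ax": 0,"ay": 0,"az": 0,"gripper": 9.3},
    {"x": -2.04,"y": -3.31,"z": 0.33,"ax": 0,"ay": 0,"az": 0,"gripper": 9.3},
    {"x": -2.04,"y": -3.31,"z": 0.33,"ax": 0,"ay": 0,"az": 0,"gripper": 9.3},
    {"x": -2.04,"y": -3.31,"z": 0.33,"ax": 0,"ay": 0,"az": 0,"gripper": 9.3},
    {"x": -2.04,"y": -3.31,"z": 0.33,"ax": 0,"ay": 0,"az": 0,"gripper": 9.3},
    {"x": 0,"y": 0,"z": 0,"ax": 0,"ay": 0,"az": 0,"gripper": 9.3},
    {"x": 0,"y": 0,"z": 0,"ax": 0,"ay": 0,"az": 0,"gripper": 9.3},
  ],
)

```text
time_s: 2.7
tcp_pos: [0.4316, 0.0664, 0.1893]
eef_rot: [0.001, 1.0, 0.0, -0.0]
contact_force: [-0.9, 1.3, -0.2]
width: 0.093
gripper_force: 0.0
```

send_rows(
  plan=[
    {"x": 0,"y": 0,"z": 3,"ax": 0,"ay": 0,"az": 0,"gripper": 9.3},
    {"x": 0,"y": 0,"z": 3,"ax": 0,"ay": 0,"az": 0,"gripper": 9.3},
    {"x": 0,"y": 0,"z": 3,"ax": 0,"ay": 0,"az": 0,"gripper": 9.3},
    {"x": 0,"y": 0,"z": 3,"ax": 0,"ay": 0,"az": 0,"gripper": 9.3},
    {"x": 0,"y": 0,"z": 2.1,"ax": 0,"ay": 0,"az": 0,"gripper": 9.3},
    {"x": 0,"y": 0,"z": 0,"ax": 0,"ay": 0,"az": 0,"gripper": 5.5},
    {"x": 0,"y": 0,"z": 0,"ax": 0,"ay": 0,"az": 0,"gripper": 5.5},
    {"x": 0,"y": 0,"z": 0,"ax": 0,"ay": 0,"az": 0,"gripper": 5.5},
    {"x": 0,"y": 0,"z": 0,"ax": 0,"ay": 0,"az": 0,"gripper": 5.5},
    {"x": 0,"y": 0,"z": 0,"ax": 0,"ay": 0,"az": 0,"gripper": 5.5},
    {"x": 0,"y": 0,"z": 0,"ax": 0,"ay": 0,"az": 0,"gripper": 5.5},
  ],
)

```text
time_s: 3.8
tcp_pos: [0.4324, 0.0669, 0.0494]
eef_rot: [0.0, 1.0, 0.0, 0.001]
contact_force: [-0.5, -0.6, 7.8]
width: 0.0653
gripper_force: 30.0
```

send_rows(
  plan=[
    {"x": 0,"y": 0,"z": -2,"ax": 0,"ay": 0,"az": 0,"gripper": 5.5},
    {"x": 0,"y": 0,"z": -3,"ax": 0,"ay": 0,"az": 0,"gripper": 5.5},
    {"x": 0,"y": 0,"z": -3,"ax": 0,"ay": 0,"az": 0,"gripper": 5.5},
    {"x": 0,"y": 0,"z": -3,"ax": 0,"ay": 0,"az": 0,"gripper": 5.5},
    {"x": 0,"y": 0,"z": -2,"ax": 0,"ay": 0,"az": 0,"gripper": 5.5},
    {"x": 0,"y": 0,"z": 0,"ax": 0,"ay": 0,"az": 0,"gripper": 5.5},
    {"x": 0,"y": 0,"z": 0,"ax": 0,"ay": 0,"az": 0,"gripper": 5.5},
    {"x": 0,"y": 0,"z": 0,"ax": 0,"ay": 0,"az": 0,"gripper": 5.5},
    {"x": 0,"y": 0,"z": 0,"ax": 0,"ay": 0,"az": 0,"gripper": 5.5},
  ],
)

```text
time_s: 4.7
tcp_pos: [0.431, 0.0668, 0.1773]
eef_rot: [0.0, 1.0, -0.0, -0.001]
contact_force: [0.4, -0.4, -5.1]
width: 0.0657
gripper_force: 30.0
```

send_rows(
  plan=[
    {"x": 0.3,"y": -1.5,"z": 0,"ax": 0,"ay": 0,"az": 0,"gripper": 5.5},
    {"x": 0.6,"y": -3.5,"z": 0,"ax": 0,"ay": 0,"az": 0,"gripper": 5.5},
    {"x": 0.6,"y": -3.5,"z": 0,"ax": 0,"ay": 0,"az": 0,"gripper": 5.5},
    {"x": 0.6,"y": -3.5,"z": 0,"ax": 0,"ay": 0,"az": 0,"gripper": 5.5},
    {"x": 0.6,"y": -3.5,"z": 0,"ax": 0,"ay": 0,"az": 0,"gripper": 5.5},
    {"x": 0.6,"y": -3.5,"z": 0,"ax": 0,"ay": 0,"az": 0,"gripper": 5.5},
    {"x": 0.6,"y": -3.5,"z": 0,"ax": 0,"ay": 0,"az": 0,"gripper": 5.5},
    {"x": 0.6,"y": -3.5,"z": 0,"ax": 0,"ay": 0,"az": 0,"gripper": 5.5},
    {"x": 0.6,"y": -3.5,"z": 0,"ax": 0,"ay": 0,"az": 0,"gripper": 5.5},
    {"x": 0.6,"y": -3.5,"z": 0,"ax": 0,"ay": 0,"az": 0,"gripper": 5.5},
    {"x": 0.6,"y": -1.5,"z": 0,"ax": 0,"ay": 0,"az": 0,"gripper": 5.5},
    {"x": 0,"y": 0,"z": 2,"ax": 0,"ay": 0,"az": 0,"gripper": 5.5},
    {"x": 0,"y": 0,"z": 3,"ax": 0,"ay": 0,"az": 0,"gripper": 5.5},
    {"x": 0,"y": 0,"z": 3,"ax": 0,"ay": 0,"az": 0,"gripper": 5.5},
    {"x": 0,"y": 0,"z": 2,"ax": 0,"ay": 0,"az": 0,"gripper": 5.5},
    {"x": 0,"y": 0,"z": 0.7,"ax": 0,"ay": 0,"az": 0,"gripper": 5.5},
    {"x": 0,"y": 0,"z": 0,"ax": 0,"ay": 0,"az": 0,"gripper": 5.5},
    {"x": 0,"y": 0,"z": 0,"ax": 0,"ay": 0,"az": 0,"gripper": 5.5},
    {"x": 0,"y": 0,"z": 0,"ax": 0,"ay": 0,"az": 0,"gripper": 5.5},
  ],
)

```text
time_s: 6.6
tcp_pos: [0.3691, -0.2786, 0.0724]
eef_rot: [-0.0, 1.0, -0.001, 0.001]
contact_force: [0.7, 0.6, -5.0]
width: 0.0659
gripper_force: 30.0
```

send_rows(
  plan=[
    {"x": 0,"y": 0,"z": 0.5,"ax": 0,"ay": 0,"az": 0,"gripper": 5.5},
    {"x": 0,"y": 0,"z": 0.3,"ax": 0,"ay": 0,"az": 0,"gripper": 5.5},
    {"x": 0,"y": 0,"z": 0.2,"ax": 0,"ay": 0,"az": 0,"gripper": 5.5},
    {"x": 0,"y": 0,"z": 0.1,"ax": 0,"ay": 0,"az": 0,"gripper": 5.5},
    {"x": 0,"y": 0,"z": 0,"ax": 0,"ay": 0,"az": 0,"gripper": 5.5},
    {"x": 0,"y": 0,"z": 0,"ax": 0,"ay": 0,"az": 0,"gripper": 5.5},
    {"x": 0,"y": 0,"z": 0,"ax": 0,"ay": 0,"az": 0,"gripper": 5.5},
  ],
)

```text
time_s: 7.3
tcp_pos: [0.3689, -0.2784, 0.0609]
eef_rot: [0.0, 1.0, -0.0, 0.0]
contact_force: [-1.0, 0.7, 5.7]
width: 0.066
gripper_force: 30.0
```

send_rows(
  plan=[
    {"x": 0,"y": 0,"z": 0,"ax": 0,"ay": 0,"az": 0,"gripper": 8.6},
    {"x": 0,"y": 0,"z": 0,"ax": 0,"ay": 0,"az": 0,"gripper": 8.6},
    {"x": 0,"y": 0,"z": 0,"ax": 0,"ay": 0,"az": 0,"gripper": 8.6},
    {"x": 0,"y": 0,"z": 0,"ax": 0,"ay": 0,"az": 0,"gripper": 8.6},
    {"x": 0,"y": 0,"z": -2,"ax": 0,"ay": 0,"az": 0,"gripper": 8.6},
    {"x": 0,"y": 0,"z": -3,"ax": 0,"ay": 0,"az": 0,"gripper": 8.6},
    {"x": 0,"y": 0,"z": -3,"ax": 0,"ay": 0,"az": 0,"gripper": 8.6},
    {"x": 0,"y": 0,"z": -1,"ax": 0,"ay": 0,"az": 0,"gripper": 8.6},
    {"x": 0,"y": 0,"z": 0,"ax": 0,"ay": 0,"az": 0,"gripper": 0},
    {"x": 0,"y": 0,"z": 0,"ax": 0,"ay": 0,"az": 0,"gripper": 0},
    {"x": 0,"y": 0,"z": 0,"ax": 0,"ay": 0,"az": 0,"gripper": 0},
    {"x": 0,"y": 0,"z": 0,"ax": 0,"ay": 0,"az": 0,"gripper": 0},
    {"x": 0,"y": 0,"z": 0,"ax": 0,"ay": 0,"az": 0,"gripper": 0},
    {"x": 0,"y": 0,"z": 0,"ax": 0,"ay": 0,"az": 0,"gripper": 0},
    {"x": 0,"y": 0,"z": 0,"ax": 0,"ay": 0,"az": 0,"gripper": 0},
    {"x": 0,"y": 0,"z": 0,"ax": 0,"ay": 0,"az": 0,"gripper": 0},
  ],
)

```text
time_s: 8.9
tcp_pos: [0.3686, -0.2781, 0.1504]
eef_rot: [-0.0, 1.0, 0.0, -0.0]
contact_force: [0.2, 0.8, 0.5]
width: 0.0268
gripper_force: 0.0
```

send_rows(
  plan=[
    {"x": 0,"y": 0,"z": 0,"ax": 0,"ay": 0,"az": 0,"gripper": 0},
    {"x": 0,"y": 0,"z": 0,"ax": 0,"ay": 0,"az": 0,"gripper": 0},
    {"x": 0,"y": 0,"z": 0,"ax": 0,"ay": 0,"az": 0,"gripper": 0},
    {"x": 0,"y": 0,"z": 1,"ax": 0,"ay": 0,"az": 0,"gripper": 0},
    {"x": 0,"y": 0,"z": 1,"ax": 0,"ay": 0,"az": 0,"gripper": 0},
    {"x": 0,"y": 0,"z": 0.5,"ax": 0,"ay": 0,"az": 0,"gripper": 0},
    {"x": 0,"y": 0,"z": 0.5,"ax": 0,"ay": 0,"az": 0,"gripper": 0},
    {"x": 0,"y": 0,"z": 0.3,"ax": 0,"ay": 0,"az": 0,"gripper": 0},
    {"x": 0,"y": 0,"z": 0.2,"ax": 0,"ay": 0,"az": 0,"gripper": 0},
    {"x": 0,"y": 0,"z": 0.2,"ax": 0,"ay": 0,"az": 0,"gripper": 0},
    {"x": 0,"y": 0,"z": 0,"ax": 0,"ay": 0,"az": 0,"gripper": 0},
    {"x": 0,"y": 0,"z": 0,"ax": 0,"ay": 0,"az": 0,"gripper": 0},
  ],
)

```text
time_s: 10.1
tcp_pos: [0.3686, -0.2781, 0.1133]
eef_rot: [0.0, 1.0, 0.0, -0.0]
contact_force: [-0.8, 0.2, 1.0]
width: 0.0006
gripper_force: 0.2
```

send_rows(
  plan=[
    {"x": 0,"y": 0,"z": 0.1,"ax": 0,"ay": 0,"az": 0,"gripper": 0},
    {"x": 0,"y": 0,"z": 0.1,"ax": 0,"ay": 0,"az": 0,"gripper": 0},
    {"x": 0,"y": 0,"z": 0,"ax": 0,"ay": 0,"az": 0,"gripper": 0},
    {"x": 0,"y": 0,"z": 0,"ax": 0,"ay": 0,"az": 0,"gripper": 0},
  ],
)

```text
time_s: 10.5
tcp_pos: [0.369, -0.2784, 0.113]
eef_rot: [-0.0, 1.0, -0.0, 0.0]
contact_force: [-6.1, 6.2, 28.5]
width: 0.0007
gripper_force: 14.0
```

send_rows(
  plan=[
    {"x": 0,"y": 0,"z": -1,"ax": 0,"ay": 0,"az": 0,"gripper": 0},
    {"x": 0,"y": 0,"z": -3,"ax": 0,"ay": 0,"az": 0,"gripper": 9.3},
    {"x": 0,"y": 0,"z": -3,"ax": 0,"ay": 0,"az": 0,"gripper": 9.3},
    {"x": 0,"y": 0,"z": -1,"ax": 0,"ay": 0,"az": 0,"gripper": 9.3},
    {"x": 0,"y": 0,"z": 0,"ax": 0,"ay": 0,"az": 0,"gripper": 9.3},
  ],
)

```text
time_s: 11.0
tcp_pos: [0.3691, -0.2786, 0.1923]
eef_rot: [-0.0, 1.0, -0.001, 0.001]
contact_force: [0.3, 0.1, 0.0]
width: 0.0277
gripper_force: 0.0
```

```bash
cat > tins.py <<'E'
from h import *
import sys
for n in sys.argv[1:] or ["top","scene"]:
    c=cap(n);P=world(c)
    for s in r.silhouettes(n,"tin_a"):
        q=P[s["pixels"]];q=q[~np.isnan(q[:,0])]
        q=q[q[:,2]<.15]
        if len(q)<50: continue
        t=np.percentile(q[:,2],97); k=q[q[:,2]>t-.008]
        if t<.07: continue
        (cx,cy),(w,h),a=cv2.minAreaRect((k[:,:2]*1000).astype(np.float32))
        print(n,round(s["confidence"],2),"top med",np.median(k[:,2]).round(4),"xy",round(cx),round(cy),round(w),round(h))
print(r.get_obs()["tcp_pos"].round(4),r.get_obs()["time_s"])
E
python3 tins.py
```

```text
top 0.87 top med 0.0929 xy 539 2 66 65
top 0.77 top med 0.0946 xy 620 -80 66 65
top 0.75 top med 0.0945 xy 447 -112 65 65
top 0.73 top med 0.0961 xy 373 -272 51 61
top 0.64 top med 0.0918 xy 633 87 66 66
scene 0.95 top med 0.0919 xy 636 87 70 65
scene 0.9 top med 0.0958 xy 623 -79 68 66
scene 0.86 top med 0.0967 xy 370 -277 68 65
scene 0.72 top med 0.0936 xy 542 3 67 64
scene 0.69 top med 0.0953 xy 449 -112 68 65
[ 0.3682 -0.2778  0.1902] 11.2
```

send_rows(
  plan=[
    {"x": -1.3,"y": 2.77,"z": 0,"ax": 0,"ay": 0,"az": 0,"gripper": 9.3},
    {"x": -1.3,"y": 2.77,"z": 0,"ax": 0,"ay": 0,"az": 0,"gripper": 9.3},
    {"x": -1.3,"y": 2.77,"z": 0,"ax": 0,"ay": 0,"az": 0,"gripper": 9.3},
    {"x": -1.3,"y": 2.77,"z": 0,"ax": 0,"ay": 0,"az": 0,"gripper": 9.3},
    {"x": -1.3,"y": 2.77,"z": 0,"ax": 0,"ay": 0,"az": 0,"gripper": 9.3},
    {"x": -1.3,"y": 2.77,"z": 0,"ax": 0,"ay": 0,"az": 0,"gripper": 9.3},
    {"x": 0,"y": 0,"z": 2,"ax": 0,"ay": 0,"az": 0,"gripper": 9.3},
    {"x": 0,"y": 0,"z": 0,"ax": 0,"ay": 0,"az": 0,"gripper": 9.3},
    {"x": 0,"y": 0,"z": 0,"ax": 0,"ay": 0,"az": 0,"gripper": 9.3},
    {"x": 0,"y": 0,"z": 0,"ax": 0,"ay": 0,"az": 0,"gripper": 9.3},
  ],
)

```text
time_s: 12.2
tcp_pos: [0.4466, -0.1125, 0.1717]
eef_rot: [0.0, 1.0, -0.0, -0.0]
contact_force: [0.3, -0.0, 0.1]
width: 0.0929
gripper_force: 0.0
```

send_rows(
  plan=[
    {"x": 0,"y": 0,"z": 3,"ax": 0,"ay": 0,"az": 0,"gripper": 9.3},
    {"x": 0,"y": 0,"z": 3,"ax": 0,"ay": 0,"az": 0,"gripper": 9.3},
    {"x": 0,"y": 0,"z": 3,"ax": 0,"ay": 0,"az": 0,"gripper": 9.3},
    {"x": 0,"y": 0,"z": 3,"ax": 0,"ay": 0,"az": 0,"gripper": 9.3},
    {"x": 0,"y": 0,"z": 0,"ax": 0,"ay": 0,"az": 0,"gripper": 5.5},
    {"x": 0,"y": 0,"z": 0,"ax": 0,"ay": 0,"az": 0,"gripper": 5.5},
    {"x": 0,"y": 0,"z": 0,"ax": 0,"ay": 0,"az": 0,"gripper": 5.5},
    {"x": 0,"y": 0,"z": 0,"ax": 0,"ay": 0,"az": 0,"gripper": 5.5},
    {"x": 0,"y": 0,"z": 0,"ax": 0,"ay": 0,"az": 0,"gripper": 5.5},
    {"x": 0,"y": 0,"z": 0,"ax": 0,"ay": 0,"az": 0,"gripper": 5.5},
    {"x": 0,"y": 0,"z": 0,"ax": 0,"ay": 0,"az": 0,"gripper": 5.5},
  ],
)

```text
time_s: 13.3
tcp_pos: [0.4476, -0.1124, 0.0527]
eef_rot: [0.0, 1.0, -0.001, 0.001]
contact_force: [-0.5, -1.5, 8.4]
width: 0.0656
gripper_force: 30.0
```

send_rows(
  plan=[
    {"x": 0,"y": 0,"z": -2,"ax": 0,"ay": 0,"az": 0,"gripper": 5.5},
    {"x": 0,"y": 0,"z": -3,"ax": 0,"ay": 0,"az": 0,"gripper": 5.5},
    {"x": 0,"y": 0,"z": -3,"ax": 0,"ay": 0,"az": 0,"gripper": 5.5},
    {"x": 0,"y": 0,"z": -3,"ax": 0,"ay": 0,"az": 0,"gripper": 5.5},
    {"x": 0,"y": 0,"z": -2,"ax": 0,"ay": 0,"az": 0,"gripper": 5.5},
    {"x": 0,"y": 0,"z": 0,"ax": 0,"ay": 0,"az": 0,"gripper": 5.5},
    {"x": 0,"y": 0,"z": 0,"ax": 0,"ay": 0,"az": 0,"gripper": 5.5},
    {"x": 0,"y": 0,"z": 0,"ax": 0,"ay": 0,"az": 0,"gripper": 5.5},
    {"x": 0,"y": 0,"z": 0,"ax": 0,"ay": 0,"az": 0,"gripper": 5.5},
  ],
)

```text
time_s: 14.2
tcp_pos: [0.446, -0.1118, 0.1802]
eef_rot: [0.0, 1.0, 0.0, -0.001]
contact_force: [0.3, 0.7, -6.7]
width: 0.066
gripper_force: 30.0
```

send_rows(
  plan=[
    {"x": -0.1,"y": -1.6,"z": 0,"ax": 0,"ay": 0,"az": 0,"gripper": 5.5},
    {"x": -0.1,"y": -3,"z": 0,"ax": 0,"ay": 0,"az": 0,"gripper": 5.5},
    {"x": -0.1,"y": -3.5,"z": 0,"ax": 0,"ay": 0,"az": 0,"gripper": 5.5},
    {"x": -0.1,"y": -3.5,"z": 0,"ax": 0,"ay": 0,"az": 0,"gripper": 5.5},
    {"x": 0,"y": -3,"z": 0,"ax": 0,"ay": 0,"az": 0,"gripper": 5.5},
    {"x": 0,"y": -2,"z": 0,"ax": 0,"ay": 0,"az": 0,"gripper": 5.5},
    {"x": 0,"y": 0,"z": 2,"ax": 0,"ay": 0,"az": 0,"gripper": 5.5},
    {"x": 0,"y": 0,"z": 3,"ax": 0,"ay": 0,"az": 0,"gripper": 5.5},
    {"x": 0,"y": 0,"z": 3,"ax": 0,"ay": 0,"az": 0,"gripper": 5.5},
    {"x": 0,"y": 0,"z": 2,"ax": 0,"ay": 0,"az": 0,"gripper": 5.5},
    {"x": 0,"y": 0,"z": 0.7,"ax": 0,"ay": 0,"az": 0,"gripper": 5.5},
    {"x": 0,"y": 0,"z": 0.5,"ax": 0,"ay": 0,"az": 0,"gripper": 5.5},
    {"x": 0,"y": 0,"z": 0.3,"ax": 0,"ay": 0,"az": 0,"gripper": 5.5},
    {"x": 0,"y": 0,"z": 0.2,"ax": 0,"ay": 0,"az": 0,"gripper": 5.5},
    {"x": 0,"y": 0,"z": 0.1,"ax": 0,"ay": 0,"az": 0,"gripper": 5.5},
    {"x": 0,"y": 0,"z": 0,"ax": 0,"ay": 0,"az": 0,"gripper": 5.5},
    {"x": 0,"y": 0,"z": 0,"ax": 0,"ay": 0,"az": 0,"gripper": 5.5},
    {"x": 0,"y": 0,"z": 0,"ax": 0,"ay": 0,"az": 0,"gripper": 5.5},
  ],
)

```text
time_s: 16.0
tcp_pos: [0.4513, -0.2784, 0.065]
eef_rot: [0.0, 1.0, -0.001, 0.001]
contact_force: [-2.6, 1.6, 7.3]
width: 0.0655
gripper_force: 30.0
```

Release, rise to about 0.150 and close (from 0.065: 8.5 cm).

send_rows(
  plan=[
    {"x": 0,"y": 0,"z": 0,"ax": 0,"ay": 0,"az": 0,"gripper": 8.6},
    {"x": 0,"y": 0,"z": 0,"ax": 0,"ay": 0,"az": 0,"gripper": 8.6},
    {"x": 0,"y": 0,"z": 0,"ax": 0,"ay": 0,"az": 0,"gripper": 8.6},
    {"x": 0,"y": 0,"z": 0,"ax": 0,"ay": 0,"az": 0,"gripper": 8.6},
    {"x": 0,"y": 0,"z": -2,"ax": 0,"ay": 0,"az": 0,"gripper": 8.6},
    {"x": 0,"y": 0,"z": -3,"ax": 0,"ay": 0,"az": 0,"gripper": 8.6},
    {"x": 0,"y": 0,"z": -3,"ax": 0,"ay": 0,"az": 0,"gripper": 8.6},
    {"x": 0,"y": 0,"z": -0.6,"ax": 0,"ay": 0,"az": 0,"gripper": 8.6},
    {"x": 0,"y": 0,"z": 0,"ax": 0,"ay": 0,"az": 0,"gripper": 0},
    {"x": 0,"y": 0,"z": 0,"ax": 0,"ay": 0,"az": 0,"gripper": 0},
    {"x": 0,"y": 0,"z": 0,"ax": 0,"ay": 0,"az": 0,"gripper": 0},
    {"x": 0,"y": 0,"z": 0,"ax": 0,"ay": 0,"az": 0,"gripper": 0},
    {"x": 0,"y": 0,"z": 0,"ax": 0,"ay": 0,"az": 0,"gripper": 0},
    {"x": 0,"y": 0,"z": 0,"ax": 0,"ay": 0,"az": 0,"gripper": 0},
    {"x": 0,"y": 0,"z": 0,"ax": 0,"ay": 0,"az": 0,"gripper": 0},
    {"x": 0,"y": 0,"z": 0,"ax": 0,"ay": 0,"az": 0,"gripper": 0},
    {"x": 0,"y": 0,"z": 0,"ax": 0,"ay": 0,"az": 0,"gripper": 0},
    {"x": 0,"y": 0,"z": 0,"ax": 0,"ay": 0,"az": 0,"gripper": 0},
    {"x": 0,"y": 0,"z": 0,"ax": 0,"ay": 0,"az": 0,"gripper": 0},
    {"x": 0,"y": 0,"z": 0,"ax": 0,"ay": 0,"az": 0,"gripper": 0},
  ],
)

```text
time_s: 18.0
tcp_pos: [0.4506, -0.278, 0.1495]
eef_rot: [0.0, 1.0, -0.0, 0.0]
contact_force: [-0.1, -0.2, -0.5]
width: 0.0004
gripper_force: 0.0
```

send_rows(
  plan=[
    {"x": 0,"y": 0,"z": 1,"ax": 0,"ay": 0,"az": 0,"gripper": 0},
    {"x": 0,"y": 0,"z": 1,"ax": 0,"ay": 0,"az": 0,"gripper": 0},
    {"x": 0,"y": 0,"z": 0.5,"ax": 0,"ay": 0,"az": 0,"gripper": 0},
    {"x": 0,"y": 0,"z": 0.5,"ax": 0,"ay": 0,"az": 0,"gripper": 0},
    {"x": 0,"y": 0,"z": 0.3,"ax": 0,"ay": 0,"az": 0,"gripper": 0},
    {"x": 0,"y": 0,"z": 0.2,"ax": 0,"ay": 0,"az": 0,"gripper": 0},
    {"x": 0,"y": 0,"z": 0.2,"ax": 0,"ay": 0,"az": 0,"gripper": 0},
    {"x": 0,"y": 0,"z": 0,"ax": 0,"ay": 0,"az": 0,"gripper": 0},
    {"x": 0,"y": 0,"z": 0,"ax": 0,"ay": 0,"az": 0,"gripper": 0},
  ],
)

```text
time_s: 18.9
tcp_pos: [0.4505, -0.2778, 0.1131]
eef_rot: [-0.0, 1.0, 0.0, -0.0]
contact_force: [-5.6, 3.5, 17.1]
width: 0.0003
gripper_force: 8.4
```

send_rows(
  plan=[
    {"x": 0,"y": 0,"z": 0.1,"ax": 0,"ay": 0,"az": 0,"gripper": 0},
    {"x": 0,"y": 0,"z": 0,"ax": 0,"ay": 0,"az": 0,"gripper": 0},
    {"x": 0,"y": 0,"z": 0,"ax": 0,"ay": 0,"az": 0,"gripper": 0},
  ],
)

```text
time_s: 19.2
tcp_pos: [0.4507, -0.278, 0.1131]
eef_rot: [-0.0, 1.0, -0.0, 0.0]
contact_force: [-8.1, 6.4, 29.1]
width: 0.0005
gripper_force: 14.0
```

send_rows(
  plan=[
    {"x": 0,"y": 0,"z": -1,"ax": 0,"ay": 0,"az": 0,"gripper": 0},
    {"x": 0,"y": 0,"z": -3,"ax": 0,"ay": 0,"az": 0,"gripper": 9.3},
    {"x": 0,"y": 0,"z": -3,"ax": 0,"ay": 0,"az": 0,"gripper": 9.3},
    {"x": 0,"y": 0,"z": -1,"ax": 0,"ay": 0,"az": 0,"gripper": 9.3},
    {"x": -0.9,"y": 2.8,"z": 0,"ax": 0,"ay": 0,"az": 0,"gripper": 9.3},
    {"x": -0.9,"y": 2.8,"z": 0,"ax": 0,"ay": 0,"az": 0,"gripper": 9.3},
    {"x": -0.9,"y": 2.8,"z": 0,"ax": 0,"ay": 0,"az": 0,"gripper": 9.3},
    {"x": -0.9,"y": 2.8,"z": 0,"ax": 0,"ay": 0,"az": 0,"gripper": 9.3},
    {"x": -0.9,"y": 2.8,"z": 0,"ax": 0,"ay": 0,"az": 0,"gripper": 9.3},
    {"x": -0.9,"y": 2.8,"z": 0,"ax": 0,"ay": 0,"az": 0,"gripper": 9.3},
    {"x": -0.9,"y": 2.8,"z": 0,"ax": 0,"ay": 0,"az": 0,"gripper": 9.3},
    {"x": -0.9,"y": 2.8,"z": 0,"ax": 0,"ay": 0,"az": 0,"gripper": 9.3},
    {"x": -0.9,"y": 2.8,"z": 0,"ax": 0,"ay": 0,"az": 0,"gripper": 9.3},
    {"x": -0.9,"y": 2.8,"z": 0,"ax": 0,"ay": 0,"az": 0,"gripper": 9.3},
    {"x": 0,"y": 0,"z": 0,"ax": 0,"ay": 0,"az": 0,"gripper": 9.3},
    {"x": 0,"y": 0,"z": 0,"ax": 0,"ay": 0,"az": 0,"gripper": 9.3},
  ],
)

```text
time_s: 20.8
tcp_pos: [0.5403, 0.0022, 0.1906]
eef_rot: [-0.001, 1.0, -0.0, -0.001]
contact_force: [-0.2, -1.0, 0.6]
width: 0.0928
gripper_force: 0.0
```

```bash
python3 tins.py
```

```text
top 0.95 top med 0.0946 xy 630 -86 65 41
top 0.9 top med 0.0962 xy 450 -276 67 65
top 0.81 top med 0.0917 xy 652 82 57 27
top 0.64 top med 0.0963 xy 367 -278 66 65
scene 0.86 top med 0.0918 xy 636 87 66 68
scene 0.82 top med 0.0957 xy 623 -79 68 66
scene 0.77 top med 0.0936 xy 542 3 67 64
scene 0.71 top med 0.0969 xy 453 -277 70 65
scene 0.68 top med 0.0967 xy 376 -270 90 66
[0.5404 0.0012 0.1912] 21.0
```

send_rows(
  plan=[
    {"x": 0,"y": 0,"z": 3,"ax": 0,"ay": 0,"az": 0,"gripper": 9.3},
    {"x": 0,"y": 0,"z": 3,"ax": 0,"ay": 0,"az": 0,"gripper": 9.3},
    {"x": 0,"y": 0,"z": 3,"ax": 0,"ay": 0,"az": 0,"gripper": 9.3},
    {"x": 0,"y": 0,"z": 3,"ax": 0,"ay": 0,"az": 0,"gripper": 9.3},
    {"x": 0,"y": 0,"z": 2,"ax": 0,"ay": 0,"az": 0,"gripper": 9.3},
    {"x": 0,"y": 0,"z": 0,"ax": 0,"ay": 0,"az": 0,"gripper": 5.5},
    {"x": 0,"y": 0,"z": 0,"ax": 0,"ay": 0,"az": 0,"gripper": 5.5},
    {"x": 0,"y": 0,"z": 0,"ax": 0,"ay": 0,"az": 0,"gripper": 5.5},
    {"x": 0,"y": 0,"z": 0,"ax": 0,"ay": 0,"az": 0,"gripper": 5.5},
    {"x": 0,"y": 0,"z": 0,"ax": 0,"ay": 0,"az": 0,"gripper": 5.5},
    {"x": 0,"y": 0,"z": 0,"ax": 0,"ay": 0,"az": 0,"gripper": 5.5},
    {"x": 0,"y": 0,"z": 0,"ax": 0,"ay": 0,"az": 0,"gripper": 5.5},
  ],
)

```text
time_s: 22.2
tcp_pos: [0.5414, 0.0018, 0.0526]
eef_rot: [-0.0, 1.0, -0.0, 0.001]
contact_force: [-1.3, -3.3, 6.4]
width: 0.0658
gripper_force: 30.0
```

send_rows(
  plan=[
    {"x": 0,"y": 0,"z": -2,"ax": 0,"ay": 0,"az": 0,"gripper": 5.5},
    {"x": 0,"y": 0,"z": -3,"ax": 0,"ay": 0,"az": 0,"gripper": 5.5},
    {"x": 0,"y": 0,"z": -3,"ax": 0,"ay": 0,"az": 0,"gripper": 5.5},
    {"x": 0,"y": 0,"z": -3,"ax": 0,"ay": 0,"az": 0,"gripper": 5.5},
    {"x": 0,"y": 0,"z": -2,"ax": 0,"ay": 0,"az": 0,"gripper": 5.5},
    {"x": 0,"y": 0,"z": 0,"ax": 0,"ay": 0,"az": 0,"gripper": 5.5},
    {"x": 0,"y": 0,"z": 0,"ax": 0,"ay": 0,"az": 0,"gripper": 5.5},
    {"x": 0,"y": 0,"z": 0,"ax": 0,"ay": 0,"az": 0,"gripper": 5.5},
    {"x": 0,"y": 0,"z": 0,"ax": 0,"ay": 0,"az": 0,"gripper": 5.5},
  ],
)

```text
time_s: 23.1
tcp_pos: [0.54, 0.0021, 0.1801]
eef_rot: [0.0, 1.0, 0.0, -0.001]
contact_force: [-0.0, -0.3, -5.3]
width: 0.0659
gripper_force: 30.0
```

send_rows(
  plan=[
    {"x": 0.1,"y": -2,"z": 0,"ax": 0,"ay": 0,"az": 0,"gripper": 5.5},
    {"x": 0.1,"y": -3.5,"z": 0,"ax": 0,"ay": 0,"az": 0,"gripper": 5.5},
    {"x": 0.1,"y": -3.5,"z": 0,"ax": 0,"ay": 0,"az": 0,"gripper": 5.5},
    {"x": 0.1,"y": -3.5,"z": 0,"ax": 0,"ay": 0,"az": 0,"gripper": 5.5},
    {"x": 0.1,"y": -3.5,"z": 0,"ax": 0,"ay": 0,"az": 0,"gripper": 5.5},
    {"x": 0.1,"y": -3.5,"z": 0,"ax": 0,"ay": 0,"az": 0,"gripper": 5.5},
    {"x": 0.1,"y": -3.5,"z": 0,"ax": 0,"ay": 0,"az": 0,"gripper": 5.5},
    {"x": 0,"y": -3,"z": 0,"ax": 0,"ay": 0,"az": 0,"gripper": 5.5},
    {"x": 0,"y": -2,"z": 0,"ax": 0,"ay": 0,"az": 0,"gripper": 5.5},
    {"x": 0,"y": 0,"z": 2,"ax": 0,"ay": 0,"az": 0,"gripper": 5.5},
    {"x": 0,"y": 0,"z": 3,"ax": 0,"ay": 0,"az": 0,"gripper": 5.5},
    {"x": 0,"y": 0,"z": 3,"ax": 0,"ay": 0,"az": 0,"gripper": 5.5},
    {"x": 0,"y": 0,"z": 2,"ax": 0,"ay": 0,"az": 0,"gripper": 5.5},
    {"x": 0,"y": 0,"z": 0.7,"ax": 0,"ay": 0,"az": 0,"gripper": 5.5},
    {"x": 0,"y": 0,"z": 0.5,"ax": 0,"ay": 0,"az": 0,"gripper": 5.5},
    {"x": 0,"y": 0,"z": 0.3,"ax": 0,"ay": 0,"az": 0,"gripper": 5.5},
    {"x": 0,"y": 0,"z": 0.2,"ax": 0,"ay": 0,"az": 0,"gripper": 5.5},
    {"x": 0,"y": 0,"z": 0.1,"ax": 0,"ay": 0,"az": 0,"gripper": 5.5},
    {"x": 0,"y": 0,"z": 0,"ax": 0,"ay": 0,"az": 0,"gripper": 5.5},
    {"x": 0,"y": 0,"z": 0,"ax": 0,"ay": 0,"az": 0,"gripper": 5.5},
  ],
)

```text
time_s: 25.1
tcp_pos: [0.5342, -0.2783, 0.0649]
eef_rot: [0.0, 1.0, -0.0, 0.001]
contact_force: [-2.9, 2.0, 6.8]
width: 0.0657
gripper_force: 30.0
```

send_rows(
  plan=[
    {"x": 0,"y": 0,"z": 0,"ax": 0,"ay": 0,"az": 0,"gripper": 8.6},
    {"x": 0,"y": 0,"z": 0,"ax": 0,"ay": 0,"az": 0,"gripper": 8.6},
    {"x": 0,"y": 0,"z": 0,"ax": 0,"ay": 0,"az": 0,"gripper": 8.6},
    {"x": 0,"y": 0,"z": 0,"ax": 0,"ay": 0,"az": 0,"gripper": 8.6},
    {"x": 0,"y": 0,"z": -2,"ax": 0,"ay": 0,"az": 0,"gripper": 8.6},
    {"x": 0,"y": 0,"z": -3,"ax": 0,"ay": 0,"az": 0,"gripper": 8.6},
    {"x": 0,"y": 0,"z": -3,"ax": 0,"ay": 0,"az": 0,"gripper": 8.6},
    {"x": 0,"y": 0,"z": -0.6,"ax": 0,"ay": 0,"az": 0,"gripper": 8.6},
    {"x": 0,"y": 0,"z": 0,"ax": 0,"ay": 0,"az": 0,"gripper": 0},
    {"x": 0,"y": 0,"z": 0,"ax": 0,"ay": 0,"az": 0,"gripper": 0},
    {"x": 0,"y": 0,"z": 0,"ax": 0,"ay": 0,"az": 0,"gripper": 0},
    {"x": 0,"y": 0,"z": 0,"ax": 0,"ay": 0,"az": 0,"gripper": 0},
    {"x": 0,"y": 0,"z": 0,"ax": 0,"ay": 0,"az": 0,"gripper": 0},
    {"x": 0,"y": 0,"z": 0,"ax": 0,"ay": 0,"az": 0,"gripper": 0},
    {"x": 0,"y": 0,"z": 0,"ax": 0,"ay": 0,"az": 0,"gripper": 0},
    {"x": 0,"y": 0,"z": 0,"ax": 0,"ay": 0,"az": 0,"gripper": 0},
    {"x": 0,"y": 0,"z": 0,"ax": 0,"ay": 0,"az": 0,"gripper": 0},
    {"x": 0,"y": 0,"z": 0,"ax": 0,"ay": 0,"az": 0,"gripper": 0},
    {"x": 0,"y": 0,"z": 0,"ax": 0,"ay": 0,"az": 0,"gripper": 0},
    {"x": 0,"y": 0,"z": 0,"ax": 0,"ay": 0,"az": 0,"gripper": 0},
  ],
)

```text
time_s: 27.1
tcp_pos: [0.5336, -0.278, 0.1494]
eef_rot: [0.0, 1.0, -0.0, -0.0]
contact_force: [-0.3, -0.1, -0.1]
width: 0.0006
gripper_force: 0.0
```

send_rows(
  plan=[
    {"x": 0,"y": 0,"z": 1,"ax": 0,"ay": 0,"az": 0,"gripper": 0},
    {"x": 0,"y": 0,"z": 1,"ax": 0,"ay": 0,"az": 0,"gripper": 0},
    {"x": 0,"y": 0,"z": 0.5,"ax": 0,"ay": 0,"az": 0,"gripper": 0},
    {"x": 0,"y": 0,"z": 0.5,"ax": 0,"ay": 0,"az": 0,"gripper": 0},
    {"x": 0,"y": 0,"z": 0.3,"ax": 0,"ay": 0,"az": 0,"gripper": 0},
    {"x": 0,"y": 0,"z": 0.2,"ax": 0,"ay": 0,"az": 0,"gripper": 0},
    {"x": 0,"y": 0,"z": 0.3,"ax": 0,"ay": 0,"az": 0,"gripper": 0},
    {"x": 0,"y": 0,"z": 0,"ax": 0,"ay": 0,"az": 0,"gripper": 0},
    {"x": 0,"y": 0,"z": 0,"ax": 0,"ay": 0,"az": 0,"gripper": 0},
  ],
)

```text
time_s: 28.0
tcp_pos: [0.5338, -0.278, 0.1132]
eef_rot: [-0.0, 1.0, -0.0, 0.0]
contact_force: [-7.7, 4.3, 21.5]
width: 0.0003
gripper_force: 10.7
```

send_rows(
  plan=[
    {"x": 0,"y": 0,"z": -1,"ax": 0,"ay": 0,"az": 0,"gripper": 0},
    {"x": 0,"y": 0,"z": -3,"ax": 0,"ay": 0,"az": 0,"gripper": 9.3},
    {"x": 0,"y": 0,"z": -3,"ax": 0,"ay": 0,"az": 0,"gripper": 9.3},
    {"x": 0,"y": 0,"z": -1,"ax": 0,"ay": 0,"az": 0,"gripper": 9.3},
    {"x": -1.1,"y": 2.5,"z": 0,"ax": 0,"ay": 0,"az": 0,"gripper": 9.3},
    {"x": -1.1,"y": 2.5,"z": 0,"ax": 0,"ay": 0,"az": 0,"gripper": 9.3},
    {"x": -1.1,"y": 2.5,"z": 0,"ax": 0,"ay": 0,"az": 0,"gripper": 9.3},
    {"x": -1.1,"y": 2.5,"z": 0,"ax": 0,"ay": 0,"az": 0,"gripper": 9.3},
    {"x": -1.1,"y": 2.5,"z": 0,"ax": 0,"ay": 0,"az": 0,"gripper": 9.3},
    {"x": -1.1,"y": 2.5,"z": 0,"ax": 0,"ay": 0,"az": 0,"gripper": 9.3},
    {"x": -1.1,"y": 2.5,"z": 0,"ax": 0,"ay": 0,"az": 0,"gripper": 9.3},
    {"x": -1.0,"y": 2.4,"z": 0,"ax": 0,"ay": 0,"az": 0,"gripper": 9.3},
    {"x": 0,"y": 0,"z": 0,"ax": 0,"ay": 0,"az": 0,"gripper": 9.3},
    {"x": 0,"y": 0,"z": 0,"ax": 0,"ay": 0,"az": 0,"gripper": 9.3},
    {"x": 0,"y": 0,"z": 0,"ax": 0,"ay": 0,"az": 0,"gripper": 9.3},
  ],
)

```text
time_s: 29.5
tcp_pos: [0.6202, -0.0798, 0.191]
eef_rot: [0.0, 1.0, -0.0, -0.0]
contact_force: [-0.3, 0.1, 0.5]
width: 0.0927
gripper_force: 0.0
```

```bash
python3 tins.py
```

```text
top 0.88 top med 0.0962 xy 368 -278 65 66
top 0.73 top med 0.0917 xy 633 86 65 66
top 0.68 top med 0.0961 xy 532 -276 66 66
top 0.6 top med 0.0948 xy 607 -77 63 21
scene 0.93 top med 0.0919 xy 637 88 68 64
scene 0.77 top med 0.0966 xy 467 -281 68 40
scene 0.75 top med 0.0956 xy 624 -79 69 66
scene 0.61 top med 0.0971 xy 535 -276 68 66
[ 0.6204 -0.0797  0.1914] 29.7
```

send_rows(
  plan=[
    {"x": 0,"y": 0,"z": 3,"ax": 0,"ay": 0,"az": 0,"gripper": 9.3},
    {"x": 0,"y": 0,"z": 3,"ax": 0,"ay": 0,"az": 0,"gripper": 9.3},
    {"x": 0,"y": 0,"z": 3,"ax": 0,"ay": 0,"az": 0,"gripper": 9.3},
    {"x": 0,"y": 0,"z": 3,"ax": 0,"ay": 0,"az": 0,"gripper": 9.3},
    {"x": 0,"y": 0,"z": 2,"ax": 0,"ay": 0,"az": 0,"gripper": 9.3},
    {"x": 0,"y": 0,"z": 0,"ax": 0,"ay": 0,"az": 0,"gripper": 5.5},
    {"x": 0,"y": 0,"z": 0,"ax": 0,"ay": 0,"az": 0,"gripper": 5.5},
    {"x": 0,"y": 0,"z": 0,"ax": 0,"ay": 0,"az": 0,"gripper": 5.5},
    {"x": 0,"y": 0,"z": 0,"ax": 0,"ay": 0,"az": 0,"gripper": 5.5},
    {"x": 0,"y": 0,"z": 0,"ax": 0,"ay": 0,"az": 0,"gripper": 5.5},
    {"x": 0,"y": 0,"z": 0,"ax": 0,"ay": 0,"az": 0,"gripper": 5.5},
    {"x": 0,"y": 0,"z": 0,"ax": 0,"ay": 0,"az": 0,"gripper": 5.5},
  ],
)

```text
time_s: 30.9
tcp_pos: [0.6214, -0.0792, 0.0528]
eef_rot: [0.0, 1.0, -0.0, 0.001]
contact_force: [-0.5, -0.9, 6.1]
width: 0.0659
gripper_force: 30.0
```

send_rows(
  plan=[
    {"x": 0,"y": 0,"z": -2,"ax": 0,"ay": 0,"az": 0,"gripper": 5.5},
    {"x": 0,"y": 0,"z": -3,"ax": 0,"ay": 0,"az": 0,"gripper": 5.5},
    {"x": 0,"y": 0,"z": -3,"ax": 0,"ay": 0,"az": 0,"gripper": 5.5},
    {"x": 0,"y": 0,"z": -3,"ax": 0,"ay": 0,"az": 0,"gripper": 5.5},
    {"x": 0,"y": 0,"z": -2,"ax": 0,"ay": 0,"az": 0,"gripper": 5.5},
    {"x": 0,"y": 0,"z": 0,"ax": 0,"ay": 0,"az": 0,"gripper": 5.5},
    {"x": 0,"y": 0,"z": 0,"ax": 0,"ay": 0,"az": 0,"gripper": 5.5},
    {"x": 0,"y": 0,"z": 0,"ax": 0,"ay": 0,"az": 0,"gripper": 5.5},
    {"x": 0,"y": 0,"z": 0,"ax": 0,"ay": 0,"az": 0,"gripper": 5.5},
  ],
)

```text
time_s: 31.8
tcp_pos: [0.6201, -0.0789, 0.18]
eef_rot: [0.0, 1.0, 0.0, -0.001]
contact_force: [-0.6, -0.7, -1.3]
width: 0.066
gripper_force: 30.0
```

send_rows(
  plan=[
    {"x": 1,"y": 1.6,"z": 0,"ax": 0,"ay": 0,"az": 0,"gripper": 5.5},
    {"x": 2.1,"y": 3.4,"z": 0,"ax": 0,"ay": 0,"az": 0,"gripper": 5.5},
    {"x": 2.1,"y": 3.4,"z": 0,"ax": 0,"ay": 0,"az": 0,"gripper": 5.5},
    {"x": 2.1,"y": 3.4,"z": 0,"ax": 0,"ay": 0,"az": 0,"gripper": 5.5},
    {"x": 2.1,"y": 3.4,"z": 0,"ax": 0,"ay": 0,"az": 0,"gripper": 5.5},
    {"x": 2.1,"y": 3.4,"z": 0,"ax": 0,"ay": 0,"az": 0,"gripper": 5.5},
    {"x": 2.1,"y": 3.4,"z": 0,"ax": 0,"ay": 0,"az": 0,"gripper": 5.5},
    {"x": 2.1,"y": 3.4,"z": 0,"ax": 0,"ay": 0,"az": 0,"gripper": 5.5},
    {"x": 2.1,"y": 3.4,"z": 0,"ax": 0,"ay": 0,"az": 0,"gripper": 5.5},
    {"x": 2.1,"y": 3.4,"z": 0,"ax": 0,"ay": 0,"az": 0,"gripper": 5.5},
    {"x": 1.1,"y": 2.1,"z": 0,"ax": 0,"ay": 0,"az": 0,"gripper": 5.5},
    {"x": 0,"y": 0,"z": 0,"ax": 0,"ay": 0,"az": 0,"gripper": 5.5},
    {"x": 0,"y": 0,"z": 2,"ax": 0,"ay": 0,"az": 0,"gripper": 5.5},
    {"x": 0,"y": 0,"z": 3,"ax": 0,"ay": 0,"az": 0,"gripper": 5.5},
    {"x": 0,"y": 0,"z": 3,"ax": 0,"ay": 0,"az": 0,"gripper": 5.5},
    {"x": 0,"y": 0,"z": 2,"ax": 0,"ay": 0,"az": 0,"gripper": 5.5},
    {"x": 0,"y": 0,"z": 1.4,"ax": 0,"ay": 0,"az": 0,"gripper": 5.5},
    {"x": 0,"y": 0,"z": 0,"ax": 0,"ay": 0,"az": 0,"gripper": 5.5},
    {"x": 0,"y": 0,"z": 0,"ax": 0,"ay": 0,"az": 0,"gripper": 5.5},
  ],
)

```text
time_s: 33.7
tcp_pos: [0.4109, 0.2636, 0.0675]
eef_rot: [0.0, 1.0, -0.0, -0.0]
contact_force: [0.1, 0.6, -0.6]
width: 0.0661
gripper_force: 30.0
```

send_rows(
  plan=[
    {"x": 0,"y": 0,"z": 0.5,"ax": 0,"ay": 0,"az": 0,"gripper": 5.5},
    {"x": 0,"y": 0,"z": 0.3,"ax": 0,"ay": 0,"az": 0,"gripper": 5.5},
    {"x": 0,"y": 0,"z": 0.2,"ax": 0,"ay": 0,"az": 0,"gripper": 5.5},
    {"x": 0,"y": 0,"z": 0.1,"ax": 0,"ay": 0,"az": 0,"gripper": 5.5},
    {"x": 0,"y": 0,"z": 0,"ax": 0,"ay": 0,"az": 0,"gripper": 5.5},
    {"x": 0,"y": 0,"z": 0,"ax": 0,"ay": 0,"az": 0,"gripper": 5.5},
  ],
)

```text
time_s: 34.3
tcp_pos: [0.4107, 0.264, 0.0566]
eef_rot: [-0.0, 1.0, 0.0, 0.0]
contact_force: [-0.2, -1.6, 2.3]
width: 0.0659
gripper_force: 30.0
```

send_rows(
  plan=[
    {"x": 0,"y": 0,"z": 0,"ax": 0,"ay": 0,"az": 0,"gripper": 9},
    {"x": 0,"y": 0,"z": 0,"ax": 0,"ay": 0,"az": 0,"gripper": 9},
    {"x": 0,"y": 0,"z": 0,"ax": 0,"ay": 0,"az": 0,"gripper": 9},
    {"x": 0,"y": 0,"z": 0,"ax": 0,"ay": 0,"az": 0,"gripper": 9},
    {"x": 0,"y": 0,"z": -2,"ax": 0,"ay": 0,"az": 0,"gripper": 9},
    {"x": 0,"y": 0,"z": -3,"ax": 0,"ay": 0,"az": 0,"gripper": 9},
    {"x": 0,"y": 0,"z": -3,"ax": 0,"ay": 0,"az": 0,"gripper": 9},
    {"x": 0,"y": 0,"z": -3,"ax": 0,"ay": 0,"az": 0,"gripper": 9.3},
    {"x": 0,"y": 0,"z": -2.5,"ax": 0,"ay": 0,"az": 0,"gripper": 9.3},
    {"x": -2.2,"y": -1.8,"z": 0,"ax": 0,"ay": 0,"az": 0,"gripper": 9.3},
    {"x": -2.2,"y": -1.8,"z": 0,"ax": 0,"ay": 0,"az": 0,"gripper": 9.3},
    {"x": -2.2,"y": -1.8,"z": 0,"ax": 0,"ay": 0,"az": 0,"gripper": 9.3},
    {"x": -2.2,"y": -1.8,"z": 0,"ax": 0,"ay": 0,"az": 0,"gripper": 9.3},
    {"x": -2.2,"y": -1.8,"z": 0,"ax": 0,"ay": 0,"az": 0,"gripper": 9.3},
    {"x": -2.2,"y": -1.8,"z": 0,"ax": 0,"ay": 0,"az": 0,"gripper": 9.3},
    {"x": -2.2,"y": -1.8,"z": 0,"ax": 0,"ay": 0,"az": 0,"gripper": 9.3},
    {"x": -2.2,"y": -1.8,"z": 0,"ax": 0,"ay": 0,"az": 0,"gripper": 9.3},
    {"x": -2.3,"y": -1.7,"z": 0,"ax": 0,"ay": 0,"az": 0,"gripper": 9.3},
    {"x": -2.4,"y": -1.6,"z": 0,"ax": 0,"ay": 0,"az": 0,"gripper": 9.3},
    {"x": 0,"y": 0,"z": 0,"ax": 0,"ay": 0,"az": 0,"gripper": 9.3},
  ],
)

```text
time_s: 36.3
tcp_pos: [0.6354, 0.0852, 0.191]
eef_rot: [0.001, 1.0, -0.0, 0.0]
contact_force: [-0.5, -1.0, -0.2]
width: 0.0931
gripper_force: 0.0
```

```bash
python3 tins.py
```

```text
top 0.89 top med 0.0962 xy 367 -278 66 65
top 0.8 top med 0.0961 xy 450 -277 66 65
top 0.66 top med 0.0917 xy 621 105 23 9
top 0.6 top med 0.0961 xy 532 -277 65 66
scene 0.95 top med 0.097 xy 454 -277 67 67
scene 0.91 top med 0.0992 xy 413 264 65 68
scene 0.68 top med 0.0971 xy 534 -276 68 66
scene 0.61 top med 0.0918 xy 636 86 69 65
scene 0.58 top med 0.0968 xy 370 -278 71 64
[0.6328 0.0877 0.1913] 36.5
```

send_rows(
  plan=[
    {"x": 0,"y": 0,"z": 3,"ax": 0,"ay": 0,"az": 0,"gripper": 9.3},
    {"x": 0,"y": 0,"z": 3,"ax": 0,"ay": 0,"az": 0,"gripper": 9.3},
    {"x": 0,"y": 0,"z": 3,"ax": 0,"ay": 0,"az": 0,"gripper": 9.3},
    {"x": 0,"y": 0,"z": 3,"ax": 0,"ay": 0,"az": 0,"gripper": 9.3},
    {"x": 0,"y": 0,"z": 2,"ax": 0,"ay": 0,"az": 0,"gripper": 9.3},
    {"x": 0,"y": 0,"z": 0,"ax": 0,"ay": 0,"az": 0,"gripper": 5.5},
    {"x": 0,"y": 0,"z": 0,"ax": 0,"ay": 0,"az": 0,"gripper": 5.5},
    {"x": 0,"y": 0,"z": 0,"ax": 0,"ay": 0,"az": 0,"gripper": 5.5},
    {"x": 0,"y": 0,"z": 0,"ax": 0,"ay": 0,"az": 0,"gripper": 5.5},
    {"x": 0,"y": 0,"z": 0,"ax": 0,"ay": 0,"az": 0,"gripper": 5.5},
    {"x": 0,"y": 0,"z": 0,"ax": 0,"ay": 0,"az": 0,"gripper": 5.5},
    {"x": 0,"y": 0,"z": 0,"ax": 0,"ay": 0,"az": 0,"gripper": 5.5},
  ],
)

```text
time_s: 37.7
tcp_pos: [0.6344, 0.0871, 0.0528]
eef_rot: [0.0, 1.0, 0.0, 0.001]
contact_force: [-1.0, -0.6, 7.2]
width: 0.0655
gripper_force: 30.0
```

send_rows(
  plan=[
    {"x": 0,"y": 0,"z": -2,"ax": 0,"ay": 0,"az": 0,"gripper": 5.5},
    {"x": 0,"y": 0,"z": -3,"ax": 0,"ay": 0,"az": 0,"gripper": 5.5},
    {"x": 0,"y": 0,"z": -3,"ax": 0,"ay": 0,"az": 0,"gripper": 5.5},
    {"x": 0,"y": 0,"z": -3,"ax": 0,"ay": 0,"az": 0,"gripper": 5.5},
    {"x": 0,"y": 0,"z": -2,"ax": 0,"ay": 0,"az": 0,"gripper": 5.5},
    {"x": 0,"y": 0,"z": 0,"ax": 0,"ay": 0,"az": 0,"gripper": 5.5},
    {"x": 0,"y": 0,"z": 0,"ax": 0,"ay": 0,"az": 0,"gripper": 5.5},
    {"x": 0,"y": 0,"z": 0,"ax": 0,"ay": 0,"az": 0,"gripper": 5.5},
    {"x": 0,"y": 0,"z": 0,"ax": 0,"ay": 0,"az": 0,"gripper": 5.5},
  ],
)

```text
time_s: 38.6
tcp_pos: [0.633, 0.087, 0.1798]
eef_rot: [0.0, 1.0, -0.0, -0.001]
contact_force: [0.5, 0.7, -5.9]
width: 0.0656
gripper_force: 30.0
```

send_rows(
  plan=[
    {"x": 0.1,"y": -1.6,"z": 0,"ax": 0,"ay": 0,"az": 0,"gripper": 5.5},
    {"x": 0.2,"y": -3.5,"z": 0,"ax": 0,"ay": 0,"az": 0,"gripper": 5.5},
    {"x": 0.2,"y": -3.5,"z": 0,"ax": 0,"ay": 0,"az": 0,"gripper": 5.5},
    {"x": 0.2,"y": -3.5,"z": 0,"ax": 0,"ay": 0,"az": 0,"gripper": 5.5},
    {"x": 0.2,"y": -3.5,"z": 0,"ax": 0,"ay": 0,"az": 0,"gripper": 5.5},
    {"x": 0.2,"y": -3.5,"z": 0,"ax": 0,"ay": 0,"az": 0,"gripper": 5.5},
    {"x": 0.2,"y": -3.5,"z": 0,"ax": 0,"ay": 0,"az": 0,"gripper": 5.5},
    {"x": 0.2,"y": -3.5,"z": 0,"ax": 0,"ay": 0,"az": 0,"gripper": 5.5},
    {"x": 0.2,"y": -3.5,"z": 0,"ax": 0,"ay": 0,"az": 0,"gripper": 5.5},
    {"x": 0.2,"y": -3.5,"z": 0,"ax": 0,"ay": 0,"az": 0,"gripper": 5.5},
    {"x": 0.1,"y": -3.4,"z": 0,"ax": 0,"ay": 0,"az": 0,"gripper": 5.5},
    {"x": 0,"y": 0,"z": 0,"ax": 0,"ay": 0,"az": 0,"gripper": 5.5},
    {"x": 0,"y": 0,"z": 2,"ax": 0,"ay": 0,"az": 0,"gripper": 5.5},
    {"x": 0,"y": 0,"z": 3,"ax": 0,"ay": 0,"az": 0,"gripper": 5.5},
    {"x": 0,"y": 0,"z": 3,"ax": 0,"ay": 0,"az": 0,"gripper": 5.5},
    {"x": 0,"y": 0,"z": 2,"ax": 0,"ay": 0,"az": 0,"gripper": 5.5},
    {"x": 0,"y": 0,"z": 0.7,"ax": 0,"ay": 0,"az": 0,"gripper": 5.5},
    {"x": 0,"y": 0,"z": 0,"ax": 0,"ay": 0,"az": 0,"gripper": 5.5},
  ],
)

```text
time_s: 40.4
tcp_pos: [0.613, -0.2778, 0.0735]
eef_rot: [0.0, 1.0, 0.0, -0.001]
contact_force: [0.5, -0.2, -5.8]
width: 0.0654
gripper_force: 30.0
```

send_rows(
  plan=[
    {"x": 0,"y": 0,"z": 0.5,"ax": 0,"ay": 0,"az": 0,"gripper": 5.5},
    {"x": 0,"y": 0,"z": 0.3,"ax": 0,"ay": 0,"az": 0,"gripper": 5.5},
    {"x": 0,"y": 0,"z": 0.2,"ax": 0,"ay": 0,"az": 0,"gripper": 5.5},
    {"x": 0,"y": 0,"z": 0.1,"ax": 0,"ay": 0,"az": 0,"gripper": 5.5},
    {"x": 0,"y": 0,"z": 0,"ax": 0,"ay": 0,"az": 0,"gripper": 5.5},
    {"x": 0,"y": 0,"z": 0,"ax": 0,"ay": 0,"az": 0,"gripper": 5.5},
  ],
)

```text
time_s: 41.0
tcp_pos: [0.615, -0.2785, 0.066]
eef_rot: [0.0, 1.0, -0.001, 0.002]
contact_force: [-1.0, 0.6, 7.6]
width: 0.0655
gripper_force: 30.0
```

send_rows(
  plan=[
    {"x": 0,"y": 0,"z": 0,"ax": 0,"ay": 0,"az": 0,"gripper": 8.6},
    {"x": 0,"y": 0,"z": 0,"ax": 0,"ay": 0,"az": 0,"gripper": 8.6},
    {"x": 0,"y": 0,"z": 0,"ax": 0,"ay": 0,"az": 0,"gripper": 8.6},
    {"x": 0,"y": 0,"z": 0,"ax": 0,"ay": 0,"az": 0,"gripper": 8.6},
    {"x": 0,"y": 0,"z": -2,"ax": 0,"ay": 0,"az": 0,"gripper": 8.6},
    {"x": 0,"y": 0,"z": -3,"ax": 0,"ay": 0,"az": 0,"gripper": 8.6},
    {"x": 0,"y": 0,"z": -3,"ax": 0,"ay": 0,"az": 0,"gripper": 8.6},
    {"x": 0,"y": 0,"z": -0.6,"ax": 0,"ay": 0,"az": 0,"gripper": 8.6},
    {"x": 0,"y": 0,"z": 0,"ax": 0,"ay": 0,"az": 0,"gripper": 0},
    {"x": 0,"y": 0,"z": 0,"ax": 0,"ay": 0,"az": 0,"gripper": 0},
    {"x": 0,"y": 0,"z": 0,"ax": 0,"ay": 0,"az": 0,"gripper": 0},
    {"x": 0,"y": 0,"z": 0,"ax": 0,"ay": 0,"az": 0,"gripper": 0},
    {"x": 0,"y": 0,"z": 0,"ax": 0,"ay": 0,"az": 0,"gripper": 0},
    {"x": 0,"y": 0,"z": 0,"ax": 0,"ay": 0,"az": 0,"gripper": 0},
    {"x": 0,"y": 0,"z": 0,"ax": 0,"ay": 0,"az": 0,"gripper": 0},
    {"x": 0,"y": 0,"z": 0,"ax": 0,"ay": 0,"az": 0,"gripper": 0},
    {"x": 0,"y": 0,"z": 0,"ax": 0,"ay": 0,"az": 0,"gripper": 0},
    {"x": 0,"y": 0,"z": 0,"ax": 0,"ay": 0,"az": 0,"gripper": 0},
    {"x": 0,"y": 0,"z": 0,"ax": 0,"ay": 0,"az": 0,"gripper": 0},
    {"x": 0,"y": 0,"z": 0,"ax": 0,"ay": 0,"az": 0,"gripper": 0},
  ],
)

```text
time_s: 43.0
tcp_pos: [0.6136, -0.2779, 0.1495]
eef_rot: [0.0, 1.0, -0.0, 0.0]
contact_force: [-0.3, -0.1, -0.4]
width: 0.0005
gripper_force: 0.0
```

send_rows(
  plan=[
    {"x": 0,"y": 0,"z": 1,"ax": 0,"ay": 0,"az": 0,"gripper": 0},
    {"x": 0,"y": 0,"z": 1,"ax": 0,"ay": 0,"az": 0,"gripper": 0},
    {"x": 0,"y": 0,"z": 0.5,"ax": 0,"ay": 0,"az": 0,"gripper": 0},
    {"x": 0,"y": 0,"z": 0.5,"ax": 0,"ay": 0,"az": 0,"gripper": 0},
    {"x": 0,"y": 0,"z": 0.3,"ax": 0,"ay": 0,"az": 0,"gripper": 0},
    {"x": 0,"y": 0,"z": 0.2,"ax": 0,"ay": 0,"az": 0,"gripper": 0},
    {"x": 0,"y": 0,"z": 0.3,"ax": 0,"ay": 0,"az": 0,"gripper": 0},
    {"x": 0,"y": 0,"z": 0,"ax": 0,"ay": 0,"az": 0,"gripper": 0},
    {"x": 0,"y": 0,"z": 0,"ax": 0,"ay": 0,"az": 0,"gripper": 0},
  ],
)

```text
time_s: 43.9
tcp_pos: [0.6138, -0.278, 0.1133]
eef_rot: [-0.0, 1.0, -0.0, 0.0]
contact_force: [-6.8, 3.0, 16.4]
width: 0.0005
gripper_force: 8.3
```

send_rows(
  plan=[
    {"x": 0,"y": 0,"z": 0.1,"ax": 0,"ay": 0,"az": 0,"gripper": 0},
    {"x": 0,"y": 0,"z": 0,"ax": 0,"ay": 0,"az": 0,"gripper": 0},
    {"x": 0,"y": 0,"z": 0,"ax": 0,"ay": 0,"az": 0,"gripper": 0},
    {"x": 0,"y": 0,"z": -1,"ax": 0,"ay": 0,"az": 0,"gripper": 0},
    {"x": 0,"y": 0,"z": -3,"ax": 0,"ay": 0,"az": 0,"gripper": 0},
    {"x": 0,"y": 0,"z": -3,"ax": 0,"ay": 0,"az": 0,"gripper": 0},
    {"x": 0,"y": 0,"z": -3,"ax": 0,"ay": 0,"az": 0,"gripper": 0},
    {"x": 1.5,"y": 2.5,"z": 0,"ax": 0,"ay": 0,"az": 0,"gripper": 0},
    {"x": 1.5,"y": 2.5,"z": 0,"ax": 0,"ay": 0,"az": 0,"gripper": 0},
    {"x": 1.5,"y": 2.5,"z": 0,"ax": 0,"ay": 0,"az": 0,"gripper": 0},
    {"x": 1.5,"y": 2.5,"z": 0,"ax": 0,"ay": 0,"az": 0,"gripper": 0},
    {"x": 1.5,"y": 2.5,"z": 0,"ax": 0,"ay": 0,"az": 0,"gripper": 0},
    {"x": 1.5,"y": 2.5,"z": 0,"ax": 0,"ay": 0,"az": 0,"gripper": 0},
    {"x": 1.5,"y": 2.5,"z": 0,"ax": 0,"ay": 0,"az": 0,"gripper": 0},
    {"x": 1.5,"y": 2.5,"z": 0,"ax": 0,"ay": 0,"az": 0,"gripper": 0},
    {"x": 1.5,"y": 2.5,"z": 0,"ax": 0,"ay": 0,"az": 0,"gripper": 0},
    {"x": 1.5,"y": 2.5,"z": 0,"ax": 0,"ay": 0,"az": 0,"gripper": 0},
    {"x": 0,"y": 0,"z": 0,"ax": 0,"ay": 0,"az": 0,"gripper": 0},
  ],
)

```text
time_s: 45.7
tcp_pos: [0.4623, -0.026, 0.2105]
eef_rot: [-0.001, 1.0, 0.0, -0.0]
contact_force: [0.2, -0.5, -0.5]
width: 0.0005
gripper_force: 0.0
```

```bash
python3 tins.py; python3 -c "
from h import *
save(cap('top'),'top9')"
```

```text
top 0.9 top med 0.099 xy 411 264 66 68
top 0.83 top med 0.0963 xy 367 -277 65 66
top 0.76 top med 0.0961 xy 531 -277 66 64
top 0.69 top med 0.0961 xy 450 -277 66 65
top 0.68 top med 0.096 xy 612 -279 66 66
scene 0.95 top med 0.0967 xy 386 -262 113 66
scene 0.89 top med 0.0971 xy 534 -277 67 70
scene 0.66 top med 0.0969 xy 459 -270 88 66
scene 0.57 top med 0.0972 xy 616 -277 66 64
[ 0.4642 -0.0286  0.2105] 45.9
```

View pics/top9.png

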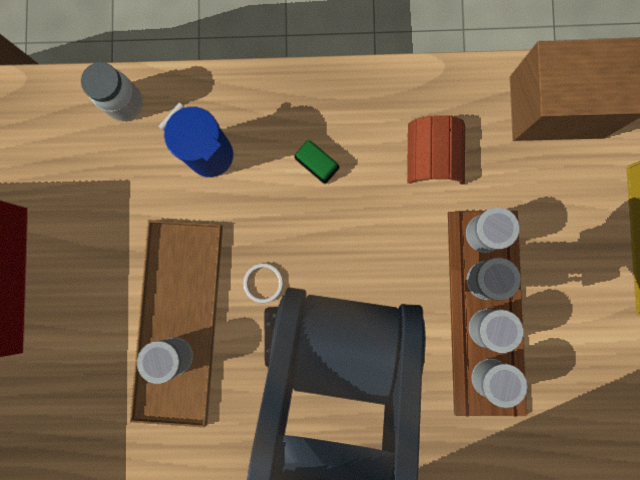

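The four full tins stand on the step, at about (498,229), (500,279), (499,330) and (504,385). Their lid tops are at 96 mm, so they are home. The empty tin is in the carton at (158,361) with its lid up about 11 mm, and the other goods have not moved.

```bash
python3 -c "
from plant import r
print(r.hand_in())"
```

```text
the job is handed in; nothing more can be done
None
```

The job is handed in: the four full tins stand on the step with their lids pressed home, and the one empty tin stands in the tray with its lid still up.

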